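Fold out the crank and raise the specimen stage

ROBOT

A 7-joint arm with a two-finger parallel gripper is mounted at the origin on the work surface. World frame = base frame: x ahead of the robot, y to its left, z up, the work surface at z = 0. Lengths are in m, angles in rad, forces in N, time in s.
With the tool pointing down it reaches from about 0.425 to 0.925 m from the base axis. Payload 6.8 kg.
Tool frame: the origin (TCP) lies midway between the tips of the shut fingers; the grasp point (between the pads) lies 19 mm behind it; z points along the fingers, y is the direction in which the jaws open and shut (so a half turn about z gives the same grasp; the last joint's range is limited). The gripper opens to 85 mm and grips with 20 to 120 N. Pads are 22 mm wide; open, the fingers measure 114 mm over their backs; the gripper's body (76 mm by 85 mm) begins 54 mm behind the grasp point. The pads swing forward as they close: fully open they stand 13 mm farther back than shut.
Start: joints at [-1.369, 0.477, 0.022, 1.555, -0.011, 1.109, -0.083], TCP at [0.206, 0.643, 0.204] pointing down, gripper open.
Joint ranges: [-2.96, 2.96], [-0.34, 2.1], [-1.41, 1.46], [0.24, 2.44], [-1.37, 4.51], [0.17, 1.92], [-2.96, 2.96]. Speed limits (rad/s): [2.39, 2.39, 3.14, 3.14, 3.14, 3.14, 3.14].

INTERFACE

Orientations are given as a unit quaternion [w, x, y, z].
In Python, from station import readout, eyes, ticket gives the robot as it stands. The module is installed in compiled form; this text tells all that it offers.
- The arm moves only by the shell command python3 -m crank 'ROWS' [FORCE]. ROWS is JSON, a list of rows, each an object of numbers: "jaw": the opening in per cent of the stroke, from 0 (shut) to 100 (fully open); "x", "y", "z": the shift along the tool's x, y, z in mm; "ax", "ay", "az": the turn, a rotation vector about the tool's x, y, z in degrees. In form: [{"jaw": .., "x": .., "y": .., "z": .., "ax": .., "ay": .., "az": ..}, ...]. A call has 1 to 12 rows; each row shifts and turns the commanded pose from where the row before left it, along the tool's axes as they then stand; what a row does not reach is not made up. A row lasts 1/8 s, in which the tool goes at most 62.5 mm and 10.7 degrees, less where a joint would pass 70% of its speed; a pose out of reach is approached as far as the arm can. A call with a gripper value outside its range is refused whole. The fingers move at their own pace and stop on an object; FORCE is the grip in N (left out, the last holds). Time passes only in rows, so rows that do not move let the fingers close. It gives the time, the measured TCP pose, the force and the opening at its end, in the units of the state.
- readout.get_obs(): the state, without advancing time (a new reading comes with each control period).
- eyes.read_camera(name): name is "side" or "top"; returns (picture, depth): 480x640x3 uint8, red, green, blue; 480x640 float32, m along the optical axis (not along the pixel's ray), 0 where there is no reading.
- eyes.calibration(name): a dict with "fx", "fy", "cx", "cy" (pixels), "R" (3x3) and "t" (3): a world point X has camera coordinates R X + t. Camera axes: x right, y down, z forward; pixel columns grow to the right and rows downward; lengths in m; the calibration is good to about 2 mm. A picture is of the moment at which its call begins. calibration takes no time and is no camera call.
- ticket.hand_in(): hands the job in, once; it reports no verdict.
The state is a dict: "t": time; "q": joint angles; "joint_vel": joint speeds; "joint_torque": joint torques, N m; "eef_pos": TCP position; "tool_rot": TCP orientation; "contact_force": force on the tool from outside, world axes, zero at the start; "torque": the same for the moment, N m; "gripper_width": opening from 0.0 (shut) to 1.0 (fully open).
Only numpy, scipy, OpenCV 4.12 (cv2) and the standard library are available. Lean on these libraries where they do the work, as an engineer would, in place of code of your own. Each camera call takes 0.05 s, during which the arm holds its last target. There are 200 camera calls.

TASK

Lift the folded crank handle of the elevating stage on its stiff hinge until it stands fully upright against its stop, then wind the crank clockwise (seen from above) by that handle, as many turns as it takes, until the black stage comes up against its upper stop and the crank will turn no further. Do not force it against the stop: go by feel, stop as soon as it resists firmly, let go and leave the handle standing upright. Leave the things around it where they are.

Things in the scene. Friction and masses are not known exactly. Their poses are not given: they have to be found in the camera images.
- stand: The elevating stage's fixed stand; origin under the gearbox, on the bench. White foot plate 130 (x) x 320 (y) x 15 mm, 110 x 110 mm gearbox with a blue cap 83 mm high at the origin, and 165 mm along +y a white column block 140 mm high that carries the black stage plate.
- hub (a point): Point on the crank's vertical turning axis, level with the upper face of the crank arm, 116 mm above the bench. The arm is a steel bar 14 mm wide, 8 mm thick, 25 mm clear above the gearbox cap, with a 26 mm round boss at the axis.
- pivot (a point): Hinge of the folding handle at the outer end of the crank arm: 75 mm from the crank's axis, 128 mm above the bench. The hinge axis is level and square to the arm. The arm starts in any direction: the line from the hub to this point shows it.
- grip (a point): Point on the handle's centre line, 55 mm from the hinge. The handle is a round black sleeve, 17 to 19 mm in diameter, spinning freely on its pin; it covers 13 to 81 mm from the hinge, its end cap reaches 85 mm. Folded, it lies level 12 mm (centre line) above the arm, from the hinge back to and over the crank's axis; unfolded it stands straight up on the hinge.
- handle (a joint): Angle of the folding handle, rad: 0 folded flat, 1.571 upright against its stop. The hinge is stiff and stays where it is left; moving it takes 3 to 4 N at 55 mm from the hinge (up to 10 N if pinched hard, as the pads must turn on it); at the stop it resists firmly.
- crank_arm (a joint): Twist, rad, of the springy safety coupling between crank arm and screw; 0 unloaded, positive when the arm is pushed clockwise from above. 5 N m per rad: at the stop, 0.9 N more at the handle per mm of its travel. Free winding takes 3 to 4.5 N at the handle (twist 0.04 to 0.06); a twist of 0.35 either way (23 N at the handle) overloads it.
- stage_top (a point): Middle of the upper face of the black stage plate (100 x 110 x 10 mm), where a glass slide lies. The screw raises it 10 mm per clockwise crank turn; it stays where it is left. The upper stop is hidden in the gearbox, some 0.6 to 1.3 turns from the start.
- dish: A clear closed dish, 60 mm across and 18 mm high, on the bench before the stand; origin at the centre of its underside. A bystander.
- dropper: A brown dropper bottle, 34 mm across and 75 mm high, on the bench beyond the stand; origin at the centre of its underside. A bystander.
- slide_box: A grey closed slide box 85 x 100 x 34 mm on the bench beside the gearbox; origin at the centre of its underside. A bystander.

How it is judged:
By the outcome, as a careful person would: the job done as asked, in the order asked, and still so for the second after the job is handed in, with the robot touching nothing.
It also fails if it takes over 72 s, if anything falls off the work surface, if the arm or the gripper's body presses on something with over 40 N, if the wrist force passes 120 N, or if a joint passes its speed limit or range.

## Working session

There is one attempt and no reset: what is moved stays moved. The work goes in short steps, Python scripts to look and compute and a shell command to move; the robot and the scene stay as the last step left them, time stands still between calls to the robot, and variables do not carry over. Pictures are saved under pics/ and viewed, about 8 in all and at most 12, crops included, and the job is handed in when it is done.

```bash
mkdir -p pics; ls; python3 - <<'E'
from station import readout, eyes
import cv2,numpy as np
o=readout.get_obs()
for k,v in o.items(): print(k,np.round(v,3))
for n in("side","top"):
    p,d=eyes.read_camera(n); np.savez(f"{n}0.npz",p=p,d=d)
    c=eyes.calibration(n); print(n,{k:np.round(v,3).tolist() for k,v in c.items()})
    cv2.imwrite(f"pics/{n}0.png",p[...,::-1])
E
```

```text
pics
t 0.0
q [-1.369  0.478  0.022  1.556 -0.012  1.109 -0.083]
joint_vel [-0.    -0.001 -0.001 -0.002  0.001  0.001  0.002]
joint_torque [-1.0000e-03 -5.9646e+01  1.6070e+00 -2.8118e+01  1.2000e-02  9.0000e-03
 -0.0000e+00]
eef_pos [0.206 0.642 0.203]
tool_rot [-0.     0.154  0.988 -0.001]
contact_force [ 0.289  0.332 -0.848]
torque [0.002 0.024 0.031]
gripper_width 1.003
side {'fx': 565.768, 'fy': 565.768, 'cx': 321.446, 'cy': 239.72, 'R': [[0.989, -0.148, -0.023], [-0.107, -0.592, -0.798], [0.105, 0.792, -0.602]], 't': [-0.552, 0.16, 0.87]}
top {'fx': 466.456, 'fy': 466.456, 'cx': 318.121, 'cy': 239.861, 'R': [[-0.018, -1.0, -0.012], [-0.99, 0.02, -0.142], [0.142, 0.009, -0.99]], 't': [0.049, 0.558, 0.687]}
```

View pics/top0.png

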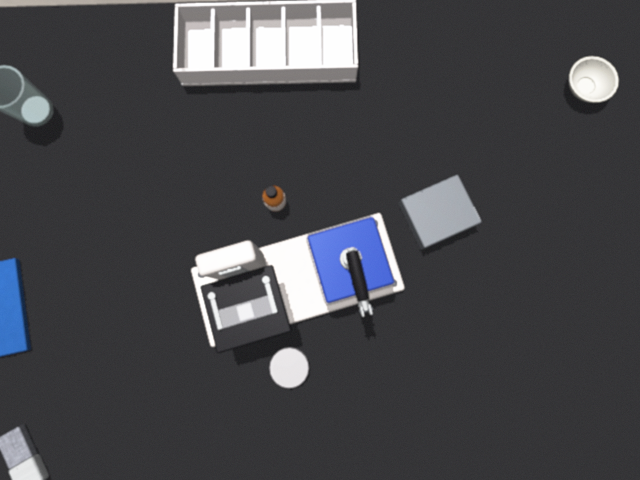

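View pics/side0.png

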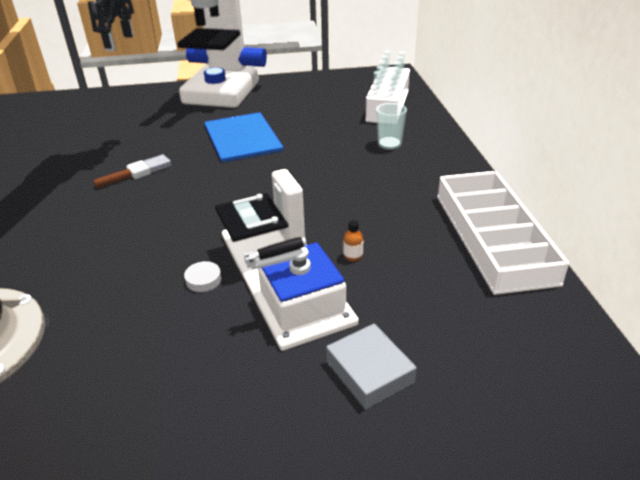

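The top view shows the blue cap around (350,260). The folded black handle runs from the hinge at about (366,308) to about (350,255), so the arm points toward the robot. The dish is at (289,368), the dropper at (274,198) and the slide box at (441,212). The side view agrees.

```bash
cat > h.py <<'E'
import numpy as np,cv2
from station import eyes,readout
def cloud(n,p=None,d=None):
    if d is None: p,d=eyes.read_camera(n)
    c=eyes.calibration(n); v,u=np.mgrid[:480,:640]
    P=np.stack([(u-c["cx"])/c["fx"]*d,(v-c["cy"])/c["fy"]*d,d],-1)
    return p,d,(P-c["t"])@np.array(c["R"])
def ray(n,u,v,z):
    c=eyes.calibration(n);R=np.array(c["R"]);o=-R.T@c["t"]
    r=R.T@np.array([(u-c["cx"])/c["fx"],(v-c["cy"])/c["fy"],1]);return o+r*(z-o[2])/r[2]
def proj(n,X):
    c=eyes.calibration(n);q=np.array(c["R"])@X+c["t"];return c["fx"]*q[0]/q[2]+c["cx"],c["fy"]*q[1]/q[2]+c["cy"]
E
python3 - <<'E'
from h import *
for n in("top","side"):
    f=np.load(f"{n}0.npz");p,d,W=cloud(n,f["p"],f["d"])
    r,g,b=[p[...,i].astype(int) for i in range(3)]
    blue=(b>120)&(r<60)&(g<80)&(d>0)&(abs(W[...,2]-.083)<.012)&(W[...,0]>.3)
    X=W[blue]; print(n,"blue",len(X),np.median(X[:,2]))
    rc=cv2.minAreaRect(X[:,:2].astype(np.float32)*1000);print(rc)
    C=np.array(rc[0])/1000
    near=np.hypot(W[...,0]-C[0],W[...,1]-C[1])<.13
    m=near&(W[...,2]>.122)&(W[...,2]<.15)&(r<70)&(g<70)&(b<70)&(d>0)
    # limit to handle area near hub
    k,l,s,cc=cv2.connectedComponentsWithStats(m.astype(np.uint8)); 
    for i in range(1,k):
        if s[i,4]>40:
            Y=W[l==i];mu=Y.mean(0);_,_,V=np.linalg.svd(Y[:,:2]-mu[:2]);t=(Y[:,:2]-mu[:2])@V[0]
            print(" comp",s[i],mu.round(4),V[0].round(3),np.percentile(t,[1,99]).round(4),"zmax",np.percentile(Y[:,2],95))
    st=near&(W[...,2]>.1)&(W[...,2]<.15)&(d>0)&(r>100)
    k,l,s,cc=cv2.connectedComponentsWithStats(st.astype(np.uint8))
    for i in range(1,k):
        if s[i,4]>8: print(" steel",s[i],W[l==i].mean(0).round(4))
for a in((366,308),(350,256)): print(a,ray("top",*a,.128).round(4))
E
```

```text
top blue 11 0.08435734698502023
((492.7974548339844, -17.193603515625), (33.9919319152832, 21.318206787109375), 18.38917350769043)
 comp [347 251  22  50 580] [ 0.496  -0.0136  0.1396] [-0.976 -0.217] [-0.0318  0.0317] zmax 0.14290790503142176
 steel [343 247  19  18 112] [ 0.5277 -0.0053  0.1263]
 steel [358 300  15  16 152] [ 0.4546 -0.0232  0.1306]
side blue 453 0.08116595251146635
((504.55023193359375, 483.7865295410156), (214.18798828125, 1093.213623046875), 8.761569023132324)
(366, 308) [ 0.4532 -0.025   0.128 ]
(350, 256) [ 0.5236 -0.0056  0.128 ]
```

```bash
python3 - <<'E'
import cv2
a=cv2.imread("pics/top0.png")[230:330,300:410];b=cv2.imread("pics/side0.png")[210:310,225:335]
cv2.imwrite("pics/c0.png",cv2.resize(cv2.hconcat([a,b]),None,fx=3.6,fy=3.6,interpolation=cv2.INTER_CUBIC))
E
```

```text
(no output)
```

View pics/c0.png

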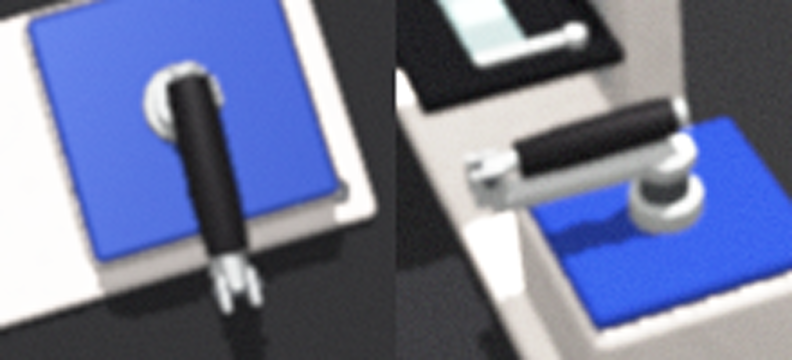

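```bash
python3 - <<'E'
from h import *
for n in("top","side"):
    f=np.load(f"{n}0.npz");p,d,W=cloud(n,f["p"],f["d"])
    hsv=cv2.cvtColor(p,cv2.COLOR_RGB2HSV)
    m=(hsv[...,0]>105)&(hsv[...,0]<130)&(hsv[...,1]>120)&(hsv[...,2]>90)
    k,l,s,cc=cv2.connectedComponentsWithStats(m.astype(np.uint8))
    u0,v0=(330,270) if n=="top" else (305,285)
    mm=(l==l[v0,u0]);vv,uu=np.nonzero(mm)
    hull=cv2.convexHull(np.stack([uu,vv],1).astype(np.int32))[:,0]
    X=np.array([ray(n,a,b,.083)[:2] for a,b in hull])*1000
    rc=cv2.minAreaRect(X.astype(np.float32));print(n,rc,"depth z",np.median(W[mm&(d>0)][:,2]))
    # handle: black pixels, ray at z=.128 centre line
    r=p.max(-1); x0,x1,y0,y1=(340,375,248,306) if n=="top" else (250,310,235,262)
    b=np.zeros_like(mm);b[y0:y1,x0:x1]=True
    b&=(r<60)&(d>0)&(W[...,2]>.115)&(W[...,2]<.155)
    vv,uu=np.nonzero(b);Y=np.array([ray(n,a,c,.128 if n=="side" else .128)[:2] for a,c in zip(uu,vv)])
    mu=Y.mean(0);_,_,V=np.linalg.svd(Y-mu);t=(Y-mu)@V[0];t2=(Y-mu)@V[1]
    print(" handle",len(Y),mu.round(4),V[0].round(3),np.percentile(t,[1,99]).round(4),np.percentile(t2,[1,99]).round(4))
    e=[mu+V[0]*q for q in np.percentile(t,[.5,99.5])];print(" ends",np.round(e,4))
E
```

```text
top ((524.0784912109375, -8.277217864990234), (101.32108306884766, 101.26820373535156), 15.393451690673828) depth z 0.08454415338919441
 handle 526 [ 0.4953 -0.0147] [-0.977 -0.212] [-0.0332  0.0307] [-0.0077  0.0078]
 ends [[ 0.5282 -0.0075]
 [ 0.4651 -0.0212]]
side ((525.556640625, -12.657623291015625), (104.0077133178711, 108.2476806640625), 15.560928344726562) depth z 0.08155224701117181
 handle 354 [ 0.4957 -0.0154] [-0.974 -0.225] [-0.0352  0.0293] [-0.0136  0.0103]
 ends [[ 0.5308 -0.0073]
 [ 0.4665 -0.0222]]
```

Cap centre and handle line agree:

| Item | Position |
|---|---|
| Hub | (0.525, -0.008) |
| Pivot | (0.453, -0.0245) |
| Fold direction | heading 12.5° |

I'll grasp 48 mm from the hinge at about (0.4995, -0.014), with tool x along the handle. I'm moving above that point now.

```bash
python3 -m crank '[{"x":-40,"y":-45},{"x":-40,"y":-45},{"x":-40,"y":-45},{"x":-40,"y":-45},{"x":-40,"y":-45},{"x":-40,"y":-45},{"x":-40,"y":-45},{"x":-40,"y":-45},{"x":-40,"y":-45},{"x":-40,"y":-45},{"x":-40,"y":-45},{"x":-39,"y":-41}]' && python3 -m crank '[{"jaw":55,"az":-7.5},{"jaw":55,"az":-7.5},{"jaw":55,"az":-7.5},{"jaw":55,"az":-7.7},{"jaw":55},{"jaw":55}]'
cat >> h.py <<'E'
def to(X):
    o=readout.get_obs();from scipy.spatial.transform import Rotation as R
    r=R.from_quat(o["tool_rot"],scalar_first=True);M=r.as_matrix()
    print("t",round(o["t"],2),"tcp",np.round(o["eef_pos"],4),"x_t",M[:,0].round(3),"z_t",M[:,2].round(3),"F",np.round(o["contact_force"],1),"w",round(o["gripper_width"],3),"shift mm",(M.T@(np.array(X)-o["eef_pos"])*1000).round(1),"q1,q7",np.round(o["q"],2))
E
python3 -c "
from h import *
to([.4995,-.014,.113])"
```

```text
t 0.1 tcp [0.2056 0.6423 0.2035] x_t [-0.952  0.305 -0.   ] z_t [-0.    -0.002 -1.   ] F [-0.1 -0.6  0.6] w 1.002 shift mm [-479.9 -535.4   91.4] q1,q7 [-1.37  0.48  0.02  1.56 -0.01  1.11 -0.08]schema error: expected keys jaw, x, y, z, ax, ay, az
```

```bash
python3 -m crank '[{"jaw":100,"x":-40,"y":-45,"z":0,"ax":0,"ay":0,"az":0},{"jaw":100,"x":-40,"y":-45,"z":0,"ax":0,"ay":0,"az":0},{"jaw":100,"x":-40,"y":-45,"z":0,"ax":0,"ay":0,"az":0},{"jaw":100,"x":-40,"y":-45,"z":0,"ax":0,"ay":0,"az":0},{"jaw":100,"x":-40,"y":-45,"z":0,"ax":0,"ay":0,"az":0},{"jaw":100,"x":-40,"y":-45,"z":0,"ax":0,"ay":0,"az":0},{"jaw":100,"x":-40,"y":-45,"z":0,"ax":0,"ay":0,"az":0},{"jaw":100,"x":-40,"y":-45,"z":0,"ax":0,"ay":0,"az":0},{"jaw":100,"x":-40,"y":-45,"z":0,"ax":0,"ay":0,"az":0},{"jaw":100,"x":-40,"y":-45,"z":0,"ax":0,"ay":0,"az":0},{"jaw":100,"x":-40,"y":-45,"z":0,"ax":0,"ay":0,"az":0},{"jaw":100,"x":-40,"y":-41,"z":0,"ax":0,"ay":0,"az":0}]' && python3 -m crank '[{"jaw":55,"x":0,"y":0,"z":0,"ax":0,"ay":0,"az":-7.5},{"jaw":55,"x":0,"y":0,"z":0,"ax":0,"ay":0,"az":-7.5},{"jaw":55,"x":0,"y":0,"z":0,"ax":0,"ay":0,"az":-7.5},{"jaw":55,"x":0,"y":0,"z":0,"ax":0,"ay":0,"az":-7.7},{"jaw":55,"x":0,"y":0,"z":0,"ax":0,"ay":0,"az":0},{"jaw":55,"x":0,"y":0,"z":0,"ax":0,"ay":0,"az":0}]'
python3 -c "
from h import *
to([.4995,-.014,.113])"
```

```text
t: 1.6
eef_pos: [0.4997, -0.0159, 0.2043]
tool_rot: [-0.0, 0.154, 0.988, 0.0]
contact_force: [1.3, 0.9, 0.8]
gripper_width: 0.995
t: 2.35
eef_pos: [0.4993, -0.014, 0.2042]
tool_rot: [-0.0, -0.107, 0.994, 0.0]
contact_force: [-0.1, 0.4, -0.5]
gripper_width: 0.55
t 2.35 tcp [ 0.4993 -0.014   0.2042] x_t [-0.977 -0.213  0.   ] z_t [-0.  0. -1.] F [-0.1  0.4 -0.5] w 0.55 shift mm [-0.2 -0.1 91.2] q1,q7 [-0.43  0.19  0.38  1.99 -0.08  0.98  1.78]
```

```bash
python3 -m crank '[{"jaw":55,"x":0,"y":0,"z":20,"ax":0,"ay":0,"az":0},{"jaw":55,"x":0,"y":0,"z":20,"ax":0,"ay":0,"az":0},{"jaw":55,"x":0,"y":0,"z":20,"ax":0,"ay":0,"az":0},{"jaw":55,"x":0,"y":0,"z":15,"ax":0,"ay":0,"az":0},{"jaw":40,"x":0,"y":0,"z":10,"ax":0,"ay":0,"az":0},{"jaw":40,"x":0,"y":0,"z":6,"ax":0,"ay":0,"az":0},{"jaw":40,"x":0,"y":0,"z":0,"ax":0,"ay":0,"az":0}]' 
python3 - <<'E'
from h import *
to([.4995,-.014,.113])
im=[]
for n,(x,y) in (("top",(290,210)),("side",(210,190))):
    p,d=eyes.read_camera(n); im.append(p[y:y+150,x:x+150,::-1])
cv2.imwrite("pics/g1.png",cv2.resize(cv2.hconcat(im),None,fx=2.6,fy=2.6,interpolation=cv2.INTER_CUBIC))
E
```

```text
t: 3.22
eef_pos: [0.4995, -0.014, 0.1132]
tool_rot: [-0.0, -0.108, 0.994, -0.0]
contact_force: [-0.1, -0.2, 0.3]
gripper_width: 0.403
t 3.23 tcp [ 0.4995 -0.014   0.1132] x_t [-0.977 -0.215  0.   ] z_t [-0. -0. -1.] F [-0.1 -0.2  0.3] w 0.403 shift mm [-0.  -0.   0.2] q1,q7 [-0.39  0.32  0.35  2.07 -0.15  0.77  1.84]
```

View pics/g1.png

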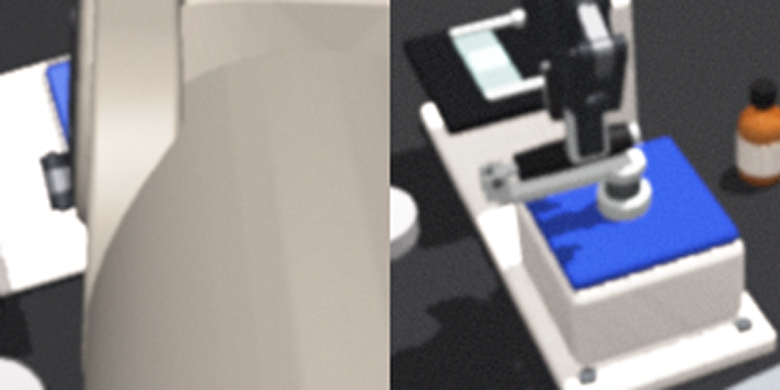

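The side crop shows the near finger in front of the sleeve, a little past its middle at about (590,150), clear of the boss. The top view is blocked by the arm. Closing lightly.

```bash
python3 -m crank '[{"jaw":0,"x":0,"y":0,"z":0,"ax":0,"ay":0,"az":0},{"jaw":0,"x":0,"y":0,"z":0,"ax":0,"ay":0,"az":0},{"jaw":0,"x":0,"y":0,"z":0,"ax":0,"ay":0,"az":0},{"jaw":0,"x":0,"y":0,"z":0,"ax":0,"ay":0,"az":0}]' 25
python3 - <<'E'
import numpy as np
r=48;P=[]
for a in np.radians(np.arange(0,91,7.5)): P.append((r*(1-np.cos(a)),r*np.sin(a)))
print(np.diff(np.array(P),axis=0).round(1).tolist())
E
```

```text
t: 3.82
eef_pos: [0.4997, -0.0139, 0.1134]
tool_rot: [0.0, -0.108, 0.994, 0.0]
contact_force: [0.1, -0.2, 0.2]
gripper_width: -0.002
[[0.4, 6.3], [1.2, 6.2], [2.0, 5.9], [2.8, 5.6], [3.5, 5.2], [4.1, 4.7], [4.7, 4.1], [5.2, 3.5], [5.6, 2.8], [5.9, 2.0], [6.2, 1.2], [6.3, 0.4]]
```

The jaws shut on nothing, so something disagrees. I'll look.

```bash
python3 - <<'E'
from h import *
im=[]
p,d=eyes.read_camera("side"); im.append(p[180:300,220:340,::-1])
cv2.imwrite("pics/g2.png",cv2.resize(im[0],None,fx=5,fy=5,interpolation=cv2.INTER_CUBIC))
for q in ([.4995,-.014,.113],[.4995,-.014,.128],[.453,-.0245,.128],[.5255,-.008,.116],[.536,-.006,.128]): print(q,np.round((np.array(proj("side",np.array(q)))-[220,180])*5))
E
```

```text
[0.4995, -0.014, 0.113] [309. 382.]
[0.4995, -0.014, 0.128] [306. 342.]
[0.453, -0.0245, 0.128] [149. 381.]
[0.5255, -0.008, 0.116] [393. 352.]
[0.536, -0.006, 0.128] [425. 312.]
```

View pics/g2.png

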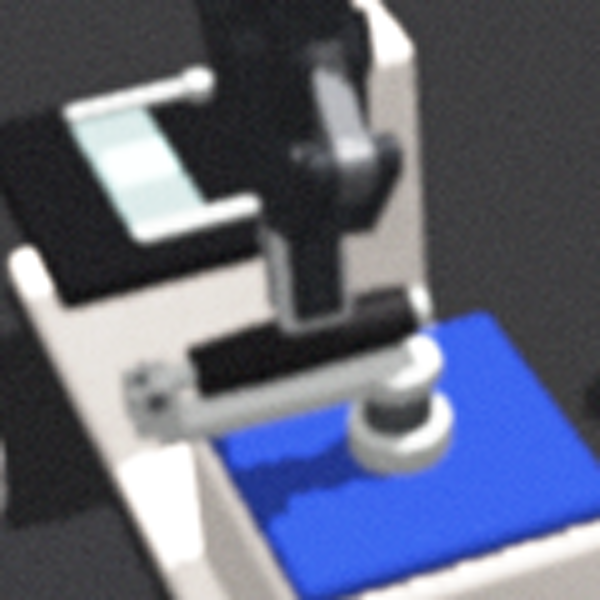

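```bash
python3 - <<'E'
from h import *
p,d,W=cloud("side")
for (a,b) in [(315,240),(315,270),(315,300),(310,315),(320,322),(310,335),(310,345),(250,350),(380,315),(330,382),(375,170)]:
    u,v=220+a/5,180+b/5; v,u=int(round(v)),int(round(u)); print((a,b),p[v,u],np.median(W[v-1:v+2,u-1:u+2].reshape(-1,3),axis=0).round(4))
E
```

```text
(315, 240) [31 33 35] [ 0.5031 -0.0434  0.1855]
(315, 270) [35 39 42] [ 0.5033 -0.0263  0.1639]
(315, 300) [37 38 43] [ 0.5027 -0.0253  0.1515]
(310, 315) [62 66 67] [ 0.5009 -0.027   0.1479]
(320, 322) [102 107 109] [ 0.5038 -0.0201  0.1405]
(310, 335) [36 35 37] [ 0.5007 -0.0199  0.1355]
(310, 345) [24 20 26] [ 0.5003 -0.0215  0.1326]
(250, 350) [30 25 28] [ 0.4828 -0.0231  0.1346]
(380, 315) [57 56 58] [ 0.5217 -0.0165  0.1364]
(330, 382) [187 190 186] [ 0.5056 -0.0167  0.1147]
(375, 170) [56 57 59] [ 0.5186 -0.0724  0.2268]
```

The depth points put the shut fingertips at z≈0.14 while the reported TCP z is 0.113. The real tips are therefore about 27 mm higher than the readout says, and the jaws shut just above the sleeve. I'll trust the camera, reopen and go lower in guarded steps.

```bash
python3 -m crank '[{"jaw":45,"x":0,"y":0,"z":0,"ax":0,"ay":0,"az":0},{"jaw":45,"x":0,"y":0,"z":0,"ax":0,"ay":0,"az":0},{"jaw":45,"x":0,"y":0,"z":0,"ax":0,"ay":0,"az":0},{"jaw":45,"x":0,"y":0,"z":3,"ax":0,"ay":0,"az":0},{"jaw":45,"x":0,"y":0,"z":3,"ax":0,"ay":0,"az":0},{"jaw":45,"x":0,"y":0,"z":3,"ax":0,"ay":0,"az":0},{"jaw":45,"x":0,"y":0,"z":0,"ax":0,"ay":0,"az":0}]' && python3 -m crank '[{"jaw":45,"x":0,"y":0,"z":3,"ax":0,"ay":0,"az":0},{"jaw":45,"x":0,"y":0,"z":3,"ax":0,"ay":0,"az":0},{"jaw":45,"x":0,"y":0,"z":3,"ax":0,"ay":0,"az":0},{"jaw":45,"x":0,"y":0,"z":0,"ax":0,"ay":0,"az":0}]'
python3 - <<'E'
from h import *
p,d,W=cloud("side")
cv2.imwrite("pics/g3.png",cv2.resize(p[180:300,220:340,::-1],None,fx=5,fy=5,interpolation=cv2.INTER_CUBIC))
E
```

```text
t: 4.8
eef_pos: [0.4993, -0.014, 0.104]
tool_rot: [-0.0, -0.108, 0.994, -0.0]
contact_force: [1.2, 0.0, -0.2]
gripper_width: 0.451
t: 5.3
eef_pos: [0.4993, -0.014, 0.095]
tool_rot: [-0.0, -0.108, 0.994, -0.0]
contact_force: [-0.2, -0.2, 0.1]
gripper_width: 0.453
```

View pics/g3.png

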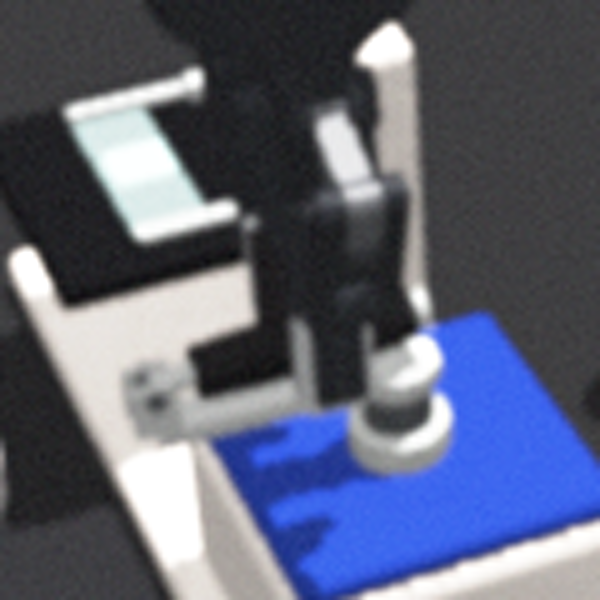

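The near finger's tip is at crop (340,403), level with the sleeve and arm. The shadows show the two fingers straddling the arm. I'll go 9 mm lower, 5 mm toward the hinge, and close.

```bash
python3 -m crank '[{"jaw":45,"x":5,"y":0,"z":0,"ax":0,"ay":0,"az":0},{"jaw":45,"x":0,"y":0,"z":3,"ax":0,"ay":0,"az":0},{"jaw":45,"x":0,"y":0,"z":3,"ax":0,"ay":0,"az":0},{"jaw":45,"x":0,"y":0,"z":3,"ax":0,"ay":0,"az":0},{"jaw":0,"x":0,"y":0,"z":0,"ax":0,"ay":0,"az":0},{"jaw":0,"x":0,"y":0,"z":0,"ax":0,"ay":0,"az":0},{"jaw":0,"x":0,"y":0,"z":0,"ax":0,"ay":0,"az":0},{"jaw":0,"x":0,"y":0,"z":0,"ax":0,"ay":0,"az":0}]' 25
python3 - <<'E'
from h import *
to([.453,-.0245,.086])
E
```

```text
t: 6.35
eef_pos: [0.4943, -0.0146, 0.0862]
tool_rot: [-0.0, -0.109, 0.994, 0.0]
contact_force: [-1.1, 3.3, -1.9]
gripper_width: 0.21
t 6.35 tcp [ 0.4943 -0.0146  0.0862] x_t [-0.976 -0.216  0.   ] z_t [-0.001  0.    -1.   ] F [-1.1  3.3 -1.9] w 0.21 shift mm [42.5 -0.7  0.2] q1,q7 [-0.37  0.35  0.34  2.1  -0.18  0.71  1.87]
```

Held at width 0.21, which is the 18 mm sleeve, 43 mm from the hinge. Lifting through the first 45° of the arc.

```bash
python3 -m crank '[{"jaw":0,"x":0.4,"y":0,"z":-5.6,"ax":0,"ay":0,"az":0},{"jaw":0,"x":1.1,"y":0,"z":-5.5,"ax":0,"ay":0,"az":0},{"jaw":0,"x":1.8,"y":0,"z":-5.3,"ax":0,"ay":0,"az":0}]' && python3 -m crank '[{"jaw":0,"x":2.5,"y":0,"z":-5.0,"ax":0,"ay":0,"az":0},{"jaw":0,"x":3.1,"y":0,"z":-4.6,"ax":0,"ay":0,"az":0},{"jaw":0,"x":3.7,"y":0,"z":-4.2,"ax":0,"ay":0,"az":0}]'
python3 - <<'E'
from h import *
to([.453,-.0245,.086])
p,d,W=cloud("side")
cv2.imwrite("pics/g4.png",cv2.resize(p[170:290,220:340,::-1],None,fx=4,fy=4,interpolation=cv2.INTER_CUBIC))
E
```

```text
t: 6.72
eef_pos: [0.4906, -0.0156, 0.1026]
tool_rot: [-0.001, -0.109, 0.994, 0.0]
contact_force: [-0.5, 3.6, -11.7]
gripper_width: 0.212
t: 7.1
eef_pos: [0.4824, -0.0176, 0.1169]
tool_rot: [0.0, -0.109, 0.994, 0.0]
contact_force: [0.9, 3.7, -11.3]
gripper_width: 0.211
t 7.1 tcp [ 0.4824 -0.0176  0.1169] x_t [-0.976 -0.216 -0.001] z_t [ 0.001  0.    -1.   ] F [  0.9   3.7 -11.3] w 0.211 shift mm [30.3 -0.4 30.9] q1,q7 [-0.39  0.28  0.36  2.11 -0.14  0.77  1.84]
```

View pics/g4.png

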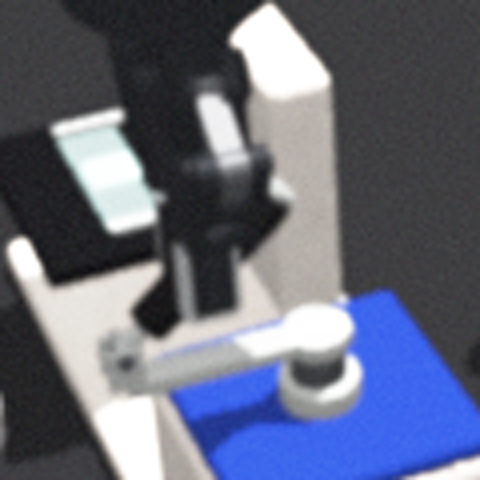

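The side crop shows the handle at about 45° in the pads, with force near 11 N as expected when pinched. Continuing to upright.

```bash
python3 -m crank '[{"jaw":0,"x":4.2,"y":0,"z":-3.7,"ax":0,"ay":0,"az":0},{"jaw":0,"x":4.6,"y":0,"z":-3.1,"ax":0,"ay":0,"az":0},{"jaw":0,"x":5.0,"y":0,"z":-2.5,"ax":0,"ay":0,"az":0},{"jaw":0,"x":5.3,"y":0,"z":-1.8,"ax":0,"ay":0,"az":0}]' && python3 -m crank '[{"jaw":0,"x":5.5,"y":0,"z":-1.1,"ax":0,"ay":0,"az":0}]' && python3 -m crank '[{"jaw":0,"x":4,"y":0,"z":-0.4,"ax":0,"ay":0,"az":0}]' && python3 -m crank '[{"jaw":0,"x":2,"y":0,"z":0,"ax":0,"ay":0,"az":0},{"jaw":0,"x":0,"y":0,"z":0,"ax":0,"ay":0,"az":0}]'
python3 - <<'E'
from h import *
to([.453,-.0245,.086])
E
```

```text
t: 7.65
eef_pos: [0.4668, -0.0216, 0.1292]
tool_rot: [0.003, -0.108, 0.994, -0.0]
contact_force: [6.7, 4.9, -5.9]
gripper_width: 0.206
t: 7.78
eef_pos: [0.4626, -0.0227, 0.1309]
tool_rot: [0.005, -0.108, 0.994, -0.0]
contact_force: [7.9, 4.4, -2.9]
gripper_width: 0.21
t: 7.9
eef_pos: [0.4595, -0.0235, 0.1318]
tool_rot: [0.005, -0.108, 0.994, -0.0]
contact_force: [8.4, 4.1, -0.6]
gripper_width: 0.211
t: 8.15
eef_pos: [0.458, -0.024, 0.1321]
tool_rot: [0.006, -0.108, 0.994, -0.0]
contact_force: [7.1, 4.8, 0.0]
gripper_width: 0.208
t 8.15 tcp [ 0.458  -0.024   0.1321] x_t [-0.976 -0.215 -0.011] z_t [ 0.011  0.001 -1.   ] F [7.1 4.8 0. ] w 0.208 shift mm [ 5.5  0.7 46. ] q1,q7 [-0.41  0.21  0.37  2.16 -0.11  0.78  1.82]
```

```bash
python3 -m crank '[{"jaw":0,"x":2,"y":0,"z":0,"ax":0,"ay":0,"az":0},{"jaw":0,"x":2,"y":0,"z":0,"ax":0,"ay":0,"az":0},{"jaw":0,"x":0,"y":0,"z":0,"ax":0,"ay":0,"az":0}]' && python3 -m crank '[{"jaw":0,"x":2,"y":0,"z":0,"ax":0,"ay":0,"az":0},{"jaw":0,"x":0,"y":0,"z":0,"ax":0,"ay":0,"az":0}]'
python3 - <<'E'
from h import *
to([.453,-.0245,.086])
p,d,W=cloud("side")
cv2.imwrite("pics/g5.png",cv2.resize(p[150:290,200:340,::-1],None,fx=4,fy=4,interpolation=cv2.INTER_CUBIC))
E
```

```text
t: 8.52
eef_pos: [0.4551, -0.0248, 0.1326]
tool_rot: [0.007, -0.108, 0.994, -0.0]
contact_force: [8.2, 4.7, 2.2]
gripper_width: 0.216
t: 8.78
eef_pos: [0.4534, -0.0252, 0.1327]
tool_rot: [0.007, -0.108, 0.994, -0.0]
contact_force: [9.3, 4.0, 3.0]
gripper_width: 0.209
t 8.78 tcp [ 0.4534 -0.0252  0.1327] x_t [-0.976 -0.215 -0.014] z_t [ 0.014  0.001 -1.   ] F [9.3 4.  3. ] w 0.209 shift mm [ 0.9  0.9 46.7] q1,q7 [-0.41  0.2   0.37  2.17 -0.11  0.77  1.82]
```

View pics/g5.png

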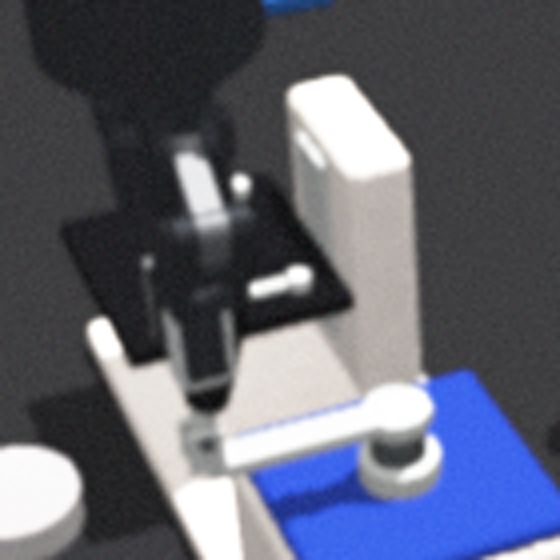

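Nearly upright. I'll push in small steps until the hinge stop is felt, gating on force.

```bash
cat > lt.py <<'E'
import sys
from station import readout
o=readout.get_obs();f=o["contact_force"];sys.exit(0 if (f[0]**2+f[1]**2)**.5<float(sys.argv[1]) else 1)
E
M() { :; }
python3 -m crank '[{"jaw":0,"x":1.5,"y":0,"z":0,"ax":0,"ay":0,"az":0},{"jaw":0,"x":0,"y":0,"z":0,"ax":0,"ay":0,"az":0}]' | grep -E "eef|cont" && python3 lt.py 14 && python3 -m crank '[{"jaw":0,"x":1.5,"y":0,"z":0,"ax":0,"ay":0,"az":0},{"jaw":0,"x":0,"y":0,"z":0,"ax":0,"ay":0,"az":0}]' | grep -E "eef|cont" && python3 lt.py 14 && python3 -m crank '[{"jaw":0,"x":1.5,"y":0,"z":0,"ax":0,"ay":0,"az":0},{"jaw":0,"x":0,"y":0,"z":0,"ax":0,"ay":0,"az":0}]' | grep -E "eef|cont" && python3 lt.py 14 && python3 -m crank '[{"jaw":0,"x":1.5,"y":0,"z":0,"ax":0,"ay":0,"az":0},{"jaw":0,"x":0,"y":0,"z":0,"ax":0,"ay":0,"az":0}]' | grep -E "eef|cont"
```

```text
eef_pos: [0.4522, -0.0256, 0.1328]
contact_force: [8.5, 4.1, 2.4]
eef_pos: [0.4507, -0.0259, 0.1329]
contact_force: [8.0, 4.1, 4.2]
eef_pos: [0.4493, -0.0262, 0.1329]
contact_force: [9.1, 4.4, 5.3]
eef_pos: [0.4478, -0.0266, 0.1329]
contact_force: [7.5, 3.2, 3.8]
```

```bash
python3 -m crank '[{"jaw":0,"x":1.5,"y":0,"z":0,"ax":0,"ay":0,"az":0},{"jaw":0,"x":0,"y":0,"z":0,"ax":0,"ay":0,"az":0}]' | grep -E "eef|cont" && python3 lt.py 14 && python3 -m crank '[{"jaw":0,"x":1.5,"y":0,"z":0,"ax":0,"ay":0,"az":0},{"jaw":0,"x":0,"y":0,"z":0,"ax":0,"ay":0,"az":0}]' | grep -E "eef|cont" && python3 lt.py 14 && python3 -m crank '[{"jaw":0,"x":1.5,"y":0,"z":0,"ax":0,"ay":0,"az":0},{"jaw":0,"x":0,"y":0,"z":0,"ax":0,"ay":0,"az":0}]' | grep -E "eef|cont" 
python3 - <<'E'
from h import *
to([.453,-.0245,.086])
p,d,W=cloud("side")
cv2.imwrite("pics/g6.png",cv2.resize(p[180:280,200:300,::-1],None,fx=6,fy=6,interpolation=cv2.INTER_CUBIC))
E
```

```text
eef_pos: [0.4464, -0.0269, 0.1329]
contact_force: [8.5, 3.9, 4.7]
eef_pos: [0.4447, -0.0273, 0.1328]
contact_force: [7.5, 5.0, 5.2]
eef_pos: [0.443, -0.0277, 0.1327]
contact_force: [8.1, 4.8, 3.6]
t 10.57 tcp [ 0.443  -0.0277  0.1327] x_t [-0.977 -0.215 -0.013] z_t [ 0.014  0.001 -1.   ] F [8.1 4.8 3.6] w 0.206 shift mm [-9.8  1.  46.8] q1,q7 [-0.41  0.19  0.37  2.19 -0.1   0.77  1.81]
```

View pics/g6.png

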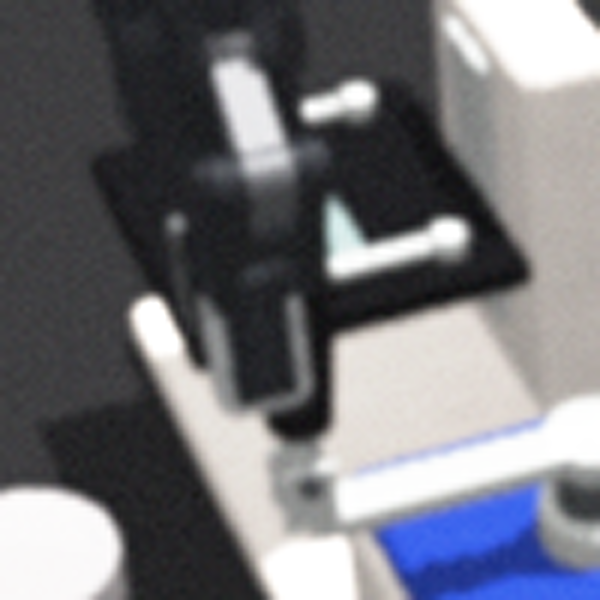

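The side crop shows the pads, centred near (255,350), about 10 mm past the handle, which shows as an upright sleeve at about (303,400). The handle is roughly upright, and the 25 N grip is slipping on it rather than pressing it on the stop. I'll regrip centred and firmer, then press to the stop.

```bash
python3 -m crank '[{"jaw":40,"x":0,"y":0,"z":0,"ax":0,"ay":0,"az":0},{"jaw":40,"x":0,"y":0,"z":0,"ax":0,"ay":0,"az":0},{"jaw":40,"x":-5,"y":0,"z":0,"ax":0,"ay":0,"az":0},{"jaw":40,"x":-4.5,"y":0.5,"z":0,"ax":0,"ay":0,"az":0},{"jaw":40,"x":0,"y":0,"z":0,"ax":0,"ay":0,"az":0}]'
python3 - <<'E'
from h import *
to([.453,-.0245,.1327])
p,d,W=cloud("side")
cv2.imwrite("pics/g7.png",cv2.resize(p[150:270,200:300,::-1],None,fx=5,fy=5,interpolation=cv2.INTER_CUBIC))
for z in(.128,.143,.183,.209,.213): print(z,np.round((np.array(proj("side",np.array([.453,-.0245,z])))-[200,150])*5))
E
```

```text
t: 11.25
eef_pos: [0.4458, -0.0253, 0.129]
tool_rot: [-0.0, -0.109, 0.994, -0.0]
contact_force: [-0.3, -0.4, 0.4]
gripper_width: 0.402
t 11.25 tcp [ 0.4458 -0.0253  0.129 ] x_t [-0.976 -0.216  0.   ] z_t [-0. -0. -1.] F [-0.3 -0.4  0.4] w 0.402 shift mm [-7.2 -0.8 -3.7] q1,q7 [-0.41  0.2   0.37  2.18 -0.1   0.78  1.82]
0.128 [249. 531.]
0.143 [244. 490.]
0.183 [230. 377.]
0.209 [220. 299.]
0.213 [219. 287.]
```

View pics/g7.png

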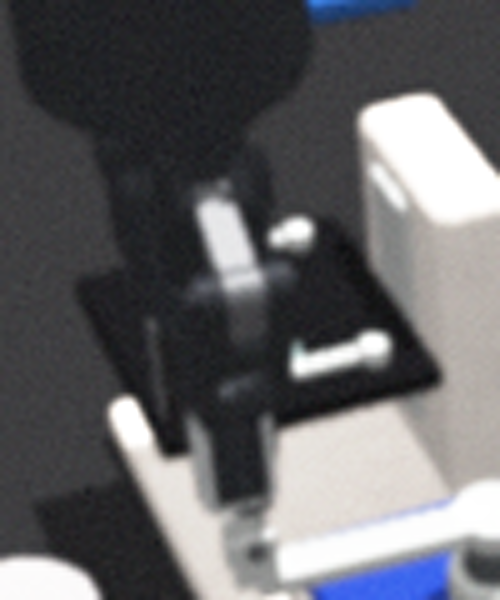

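```bash
python3 -m crank '[{"jaw":40,"x":-4,"y":-0.5,"z":0,"ax":0,"ay":0,"az":0},{"jaw":40,"x":-3.5,"y":0,"z":0,"ax":0,"ay":0,"az":0},{"jaw":40,"x":0,"y":0,"z":0,"ax":0,"ay":0,"az":0},{"jaw":0,"x":0,"y":0,"z":0,"ax":0,"ay":0,"az":0},{"jaw":0,"x":0,"y":0,"z":0,"ax":0,"ay":0,"az":0},{"jaw":0,"x":0,"y":0,"z":0,"ax":0,"ay":0,"az":0}]' 70 && python3 -m crank '[{"jaw":0,"x":3,"y":0,"z":0,"ax":0,"ay":0,"az":0},{"jaw":0,"x":0,"y":0,"z":0,"ax":0,"ay":0,"az":0}]' && python3 -m crank '[{"jaw":0,"x":3,"y":0,"z":0,"ax":0,"ay":0,"az":0},{"jaw":0,"x":0,"y":0,"z":0,"ax":0,"ay":0,"az":0}]' && python3 lt.py 13 && python3 -m crank '[{"jaw":0,"x":3,"y":0,"z":0,"ax":0,"ay":0,"az":0},{"jaw":0,"x":0,"y":0,"z":0,"ax":0,"ay":0,"az":0}]'&& python3 lt.py 13 && python3 -m crank '[{"jaw":0,"x":3,"y":0,"z":0,"ax":0,"ay":0,"az":0},{"jaw":0,"x":0,"y":0,"z":0,"ax":0,"ay":0,"az":0}]'; python3 - <<'E'
from h import *
to([.453,-.0245,.1327])
E
```

```text
t: 12.05
eef_pos: [0.4528, -0.0241, 0.1292]
tool_rot: [0.0, -0.108, 0.994, 0.0]
contact_force: [-1.6, 1.2, 1.6]
gripper_width: 0.204
t: 12.3
eef_pos: [0.4522, -0.0243, 0.1294]
tool_rot: [0.002, -0.109, 0.994, -0.0]
contact_force: [5.4, 2.5, -6.6]
gripper_width: 0.204
t: 12.55
eef_pos: [0.4514, -0.0243, 0.1296]
tool_rot: [0.005, -0.109, 0.994, -0.0]
contact_force: [12.2, 3.7, -13.3]
gripper_width: 0.202
t: 12.8
eef_pos: [0.4498, -0.0246, 0.1298]
tool_rot: [0.006, -0.109, 0.994, -0.0]
contact_force: [17.3, 3.5, -17.8]
gripper_width: 0.204
t 12.8 tcp [ 0.4498 -0.0246  0.1298] x_t [-0.976 -0.217 -0.012] z_t [ 0.012  0.001 -1.   ] F [ 17.3   3.5 -17.8] w 0.204 shift mm [-3.1 -0.5 -2.9] q1,q7 [-0.41  0.2   0.37  2.18 -0.1   0.77  1.82]
```

Horizontal force reaches 17 N with almost no travel, which feels like the stop. I'll let go, rise clear and check the upright handle by depth.

```bash
python3 -m crank '[{"jaw":0,"x":-6,"y":0,"z":0,"ax":0,"ay":0,"az":0},{"jaw":45,"x":0,"y":0,"z":0,"ax":0,"ay":0,"az":0},{"jaw":45,"x":0,"y":0,"z":0,"ax":0,"ay":0,"az":0},{"jaw":45,"x":0,"y":0,"z":-25,"ax":0,"ay":0,"az":0},{"jaw":45,"x":0,"y":0,"z":-40,"ax":0,"ay":0,"az":0},{"jaw":45,"x":0,"y":0,"z":-25,"ax":0,"ay":0,"az":0},{"jaw":45,"x":0,"y":0,"z":0,"ax":0,"ay":0,"az":0}]'
python3 - <<'E'
from h import *
to([.453,-.0245,.1292])
p,d,W=cloud("side")
cv2.imwrite("pics/g8.png",cv2.resize(p[160:270,200:310,::-1],None,fx=5,fy=5,interpolation=cv2.INTER_CUBIC))
np.savez("side8.npz",p=p,d=d)
for z in(.128,.141,.209,.213): print(z,np.round((np.array(proj("side",np.array([.453,-.0245,z])))-[200,160])*5))
E
```

```text
t: 13.68
eef_pos: [0.4509, -0.025, 0.2206]
tool_rot: [0.002, -0.108, 0.994, 0.0]
contact_force: [-0.4, -0.3, -0.6]
gripper_width: 0.452
t 13.68 tcp [ 0.4509 -0.025   0.2206] x_t [-0.977 -0.215 -0.004] z_t [ 0.004  0.001 -1.   ] F [-0.4 -0.3 -0.6] w 0.452 shift mm [-1.8  0.  91.4] q1,q7 [-0.44  0.07  0.38  2.07 -0.03  1.    1.75]
0.128 [249. 481.]
0.141 [245. 446.]
0.209 [220. 249.]
0.213 [219. 237.]
```

View pics/g8.png

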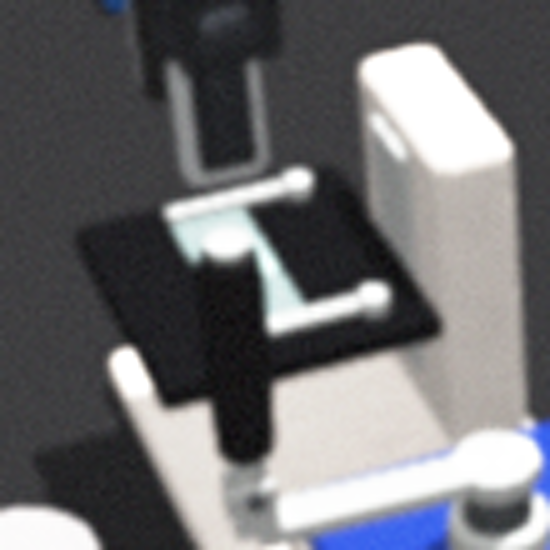

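The handle stands upright: sleeve from (243,455) to (228,255), cap at (228,243), fingers well above. I'll fit its axis numerically.

```bash
cat >> h.py <<'E'
def upright(p,d,W,c=(.453,-.0245),cl=.03):
    m=(d>0)&(W[...,2]>.146)&(W[...,2]<.206)&(np.hypot(W[...,0]-c[0],W[...,1]-c[1])<cl)
    P=[]
    for v in range(480):
        u=np.nonzero(m[v])[0]
        if len(u)>=6: P.append((( u[0]+u[-1])/2,v,len(u),W[v,u,2].mean(),*W[v,u,:2].mean(0)))
    return np.array(P)
E
python3 - <<'E'
from h import *
f=np.load("side8.npz");p,d,W=cloud("side",f["p"],f["d"])
P=upright(p,d,W);print(len(P),P[::6].round(4))
k=np.polyfit(P[:,1],P[:,0],1)
a=[ray("side",np.polyval(k,v),v,.17) for v in (P[0,1],P[-1,1])]
v0,v1=P[0,1],P[-1,1]
Q=[np.array(proj("side",np.array([.453,-.0245,z]))) for z in(.146,.206)]
print("obs slope",k[0],"vertical slope",(Q[1]-Q[0])[0]/(Q[1]-Q[0])[1],"xoff",np.polyval(k,Q[0][1])-Q[0][0],np.polyval(k,Q[1][1])-Q[1][0])
# stage height
print("z-slopes in x,y:",np.polyfit(P[:,3],P[:,4],1),np.polyfit(P[:,3],P[:,5],1))
E
```

```text
36 [[ 2.455e+02  2.140e+02  7.000e+00  2.043e-01  4.539e-01 -2.780e-02]
 [ 2.465e+02  2.200e+02  1.400e+01  1.957e-01  4.548e-01 -3.000e-02]
 [ 2.465e+02  2.260e+02  1.400e+01  1.862e-01  4.538e-01 -3.070e-02]
 [ 2.475e+02  2.320e+02  1.400e+01  1.758e-01  4.541e-01 -3.050e-02]
 [ 2.475e+02  2.380e+02  1.400e+01  1.654e-01  4.531e-01 -3.040e-02]
 [ 2.480e+02  2.440e+02  1.300e+01  1.547e-01  4.527e-01 -3.020e-02]]
obs slope 0.08410553410553406 vertical slope 0.12664838854197488 xoff -0.32509193609712383 1.15168106802588
z-slopes in x,y: [0.03497232 0.44741088] [ 0.02446889 -0.03479448]
```

Lean is within about 2°, near the measurement noise. To be sure it rests on its stop, I'll press it outward with the shut fingers from the hub side, gating on force.

```bash
python3 -m crank '[{"jaw":0,"x":-19,"y":0,"z":0,"ax":0,"ay":0,"az":0},{"jaw":0,"x":-19,"y":0,"z":0,"ax":0,"ay":0,"az":0},{"jaw":0,"x":0,"y":0,"z":20,"ax":0,"ay":0,"az":0},{"jaw":0,"x":0,"y":0,"z":30,"ax":0,"ay":0,"az":0},{"jaw":0,"x":0,"y":0,"z":13,"ax":0,"ay":0,"az":0},{"jaw":0,"x":5,"y":0,"z":0,"ax":0,"ay":0,"az":0},{"jaw":0,"x":4,"y":0,"z":0,"ax":0,"ay":0,"az":0},{"jaw":0,"x":3,"y":0,"z":0,"ax":0,"ay":0,"az":0}]' 70 && python3 lt.py 9 && python3 -m crank '[{"jaw":0,"x":3,"y":0,"z":0,"ax":0,"ay":0,"az":0},{"jaw":0,"x":0,"y":0,"z":0,"ax":0,"ay":0,"az":0}]' && python3 lt.py 9 && python3 -m crank '[{"jaw":0,"x":3,"y":0,"z":0,"ax":0,"ay":0,"az":0},{"jaw":0,"x":0,"y":0,"z":0,"ax":0,"ay":0,"az":0}]' && python3 lt.py 9 && python3 -m crank '[{"jaw":0,"x":2,"y":0,"z":0,"ax":0,"ay":0,"az":0},{"jaw":0,"x":0,"y":0,"z":0,"ax":0,"ay":0,"az":0}]' && python3 lt.py 9 && python3 -m crank '[{"jaw":0,"x":2,"y":0,"z":0,"ax":0,"ay":0,"az":0},{"jaw":0,"x":0,"y":0,"z":0,"ax":0,"ay":0,"az":0}]' && python3 lt.py 9 && python3 -m crank '[{"jaw":0,"x":2,"y":0,"z":0,"ax":0,"ay":0,"az":0},{"jaw":0,"x":0,"y":0,"z":0,"ax":0,"ay":0,"az":0}]'; python3 - <<'E'
from h import *
to([.453,-.0235,.1292])
E
```

```text
t: 14.72
eef_pos: [0.4757, -0.0193, 0.1569]
tool_rot: [0.001, -0.108, 0.994, 0.0]
contact_force: [-0.5, -0.3, -0.4]
gripper_width: -0.001
t: 14.98
eef_pos: [0.4729, -0.0198, 0.1567]
tool_rot: [0.001, -0.108, 0.994, 0.0]
contact_force: [1.2, 0.8, 0.0]
gripper_width: 0.004
t: 15.22
eef_pos: [0.4709, -0.0203, 0.1568]
tool_rot: [0.001, -0.109, 0.994, 0.0]
contact_force: [3.5, 0.7, 2.8]
gripper_width: -0.001
t: 15.48
eef_pos: [0.4705, -0.0203, 0.157]
tool_rot: [0.003, -0.109, 0.994, -0.0]
contact_force: [9.6, 1.3, -1.7]
gripper_width: 0.001
t 15.47 tcp [ 0.4705 -0.0203  0.157 ] x_t [-0.976 -0.216 -0.006] z_t [ 0.006  0.001 -1.   ] F [ 9.6  1.3 -1.7] w 0.001 shift mm [17.9  0.7 27.7] q1,q7 [-0.42  0.2   0.38  2.1  -0.1   0.85  1.8 ]
```

Force jumped from 3.5 to 9.6 N over 0.4 mm, so the handle is on its upright stop. Next I back off, rise, go back over the handle, descend and grip. I'll also work out the circle in tool axes; at this orientation the handle's position relative to the hub is (R cos φ, R sin φ), with φ clockwise.

```bash
python3 -m crank '[{"jaw":0,"x":-8,"y":0,"z":0,"ax":0,"ay":0,"az":0},{"jaw":0,"x":-8,"y":0,"z":0,"ax":0,"ay":0,"az":0},{"jaw":45,"x":0,"y":0,"z":-30,"ax":0,"ay":0,"az":0},{"jaw":45,"x":0,"y":0,"z":-34,"ax":0,"ay":0,"az":0},{"jaw":45,"x":16,"y":0,"z":0,"ax":0,"ay":0,"az":0},{"jaw":45,"x":16,"y":0,"z":0,"ax":0,"ay":0,"az":0},{"jaw":45,"x":0,"y":0,"z":0,"ax":0,"ay":0,"az":0}]' 70
python3 - <<'E'
from h import *
to([.452,-.0245,.129])
R=75.5
for s in (10,3.75):
    ph=np.radians(np.arange(0,481,s));Q=R*np.stack([np.cos(ph),np.sin(ph)],1);D=np.diff(Q,axis=0).round(1)
    lo=0 if s==10 else 48
    print(s,[(round(float(np.degrees(ph[i])),1),*D[i].tolist()) for i in range(lo,20 if s==10 else 128)])
E
cat > g.py <<'E'
import sys,numpy as np
from station import readout
o=readout.get_obs();e=np.array(o["eef_pos"][:2])-[.5255,-.008];f=np.array(o["contact_force"])
r=np.hypot(*e);u=e/r;t=np.array([u[1],-u[0]]);ft=-f[:2]@t;fr=f[:2]@u
print(f"t {o['t']:.2f} phi {(192.5-np.degrees(np.arctan2(e[1],e[0])))%360:.1f} r {1000*r:.1f} Ft {ft:.1f} Fr {fr:.1f} Fz {f[2]:.1f} w {o['gripper_width']:.3f}")
sys.exit(0 if ft<float(sys.argv[1]) and abs(fr)<float(sys.argv[2]) else 1)
E
```

```text
t: 16.35
eef_pos: [0.4496, -0.0249, 0.219]
tool_rot: [-0.001, -0.108, 0.994, 0.0]
contact_force: [-0.4, -0.1, -0.0]
gripper_width: 0.448
t 16.35 tcp [ 0.4496 -0.0249  0.219 ] x_t [-0.977 -0.215  0.003] z_t [-0.003  0.    -1.   ] F [-0.4 -0.1 -0. ] w 0.448 shift mm [-2.7 -0.2 90. ] q1,q7 [-0.45  0.08  0.39  2.07 -0.04  1.    1.75]
10 [(0.0, -1.1, 13.1), (10.0, -3.4, 12.7), (20.0, -5.6, 11.9), (30.0, -7.5, 10.8), (40.0, -9.3, 9.3), (50.0, -10.8, 7.5), (60.0, -11.9, 5.6), (70.0, -12.7, 3.4), (80.0, -13.1, 1.1), (90.0, -13.1, -1.1), (100.0, -12.7, -3.4), (110.0, -11.9, -5.6), (120.0, -10.8, -7.5), (130.0, -9.3, -9.3), (140.0, -7.5, -10.8), (150.0, -5.6, -11.9), (160.0, -3.4, -12.7), (170.0, -1.1, -13.1), (180.0, 1.1, -13.1), (190.0, 3.4, -12.7)]
3.75 [(180.0, 0.2, -4.9), (183.8, 0.5, -4.9), (187.5, 0.8, -4.9), (191.2, 1.1, -4.8), (195.0, 1.4, -4.7), (198.8, 1.7, -4.6), (202.5, 2.0, -4.5), (206.2, 2.3, -4.4), (210.0, 2.6, -4.2), (213.8, 2.9, -4.0), (217.5, 3.1, -3.8), (221.2, 3.4, -3.6), (225.0, 3.6, -3.4), (228.8, 3.8, -3.1), (232.5, 4.0, -2.9), (236.2, 4.2, -2.6), (240.0, 4.4, -2.3), (2
[... 541 characters left out ...]
.8, 0.8, 4.9), (352.5, 0.5, 4.9), (356.2, 0.2, 4.9), (360.0, -0.2, 4.9), (363.8, -0.5, 4.9), (367.5, -0.8, 4.9), (371.2, -1.1, 4.8), (375.0, -1.4, 4.7), (378.8, -1.7, 4.6), (382.5, -2.0, 4.5), (386.2, -2.3, 4.4), (390.0, -2.6, 4.2), (393.8, -2.9, 4.0), (397.5, -3.1, 3.8), (401.2, -3.4, 3.6), (405.0, -3.6, 3.4), (408.8, -3.8, 3.1), (412.5, -4.0, 2.9), (416.2, -4.2, 2.6), (420.0, -4.4, 2.3), (423.8, -4.5, 2.0), (427.5, -4.6, 1.7), (431.2, -4.7, 1.4), (435.0, -4.8, 1.1), (438.8, -4.9, 0.8), (442.5, -4.9, 0.5), (446.2, -4.9, 0.2), (450.0, -4.9, -0.2), (453.8, -4.9, -0.5), (457.5, -4.9, -0.8), (461.2, -4.8, -1.1), (465.0, -4.7, -1.4), (468.8, -4.6, -1.7), (472.5, -4.5, -2.0), (476.3, -4.4, -2.3)]
```

```bash
python3 -m crank '[{"jaw":45,"x":-2.5,"y":0,"z":10,"ax":0,"ay":0,"az":0},{"jaw":45,"x":0,"y":0,"z":30,"ax":0,"ay":0,"az":0},{"jaw":45,"x":0,"y":0,"z":30,"ax":0,"ay":0,"az":0},{"jaw":45,"x":0,"y":0,"z":20,"ax":0,"ay":0,"az":0},{"jaw":0,"x":0,"y":0,"z":0,"ax":0,"ay":0,"az":0},{"jaw":0,"x":0,"y":0,"z":0,"ax":0,"ay":0,"az":0},{"jaw":0,"x":0,"y":0,"z":0,"ax":0,"ay":0,"az":0},{"jaw":0,"x":0,"y":0,"z":0,"ax":0,"ay":0,"az":0}]' 60 && python3 g.py 8 8 && python3 -m crank '[{"jaw":0,"x":-0.3,"y":6.5,"z":0,"ax":0,"ay":0,"az":0},{"jaw":0,"x":-0.8,"y":6.6,"z":0,"ax":0,"ay":0,"az":0}]' >o && python3 g.py 12 8 && python3 -m crank '[{"jaw":0,"x":-3.4,"y":12.7,"z":0,"ax":0,"ay":0,"az":0},{"jaw":0,"x":-5.6,"y":11.9,"z":0,"ax":0,"ay":0,"az":0}]' >o && python3 g.py 12 8 && python3 -m crank '[{"jaw":0,"x":-7.5,"y":10.8,"z":0,"ax":0,"ay":0,"az":0},{"jaw":0,"x":-9.3,"y":9.3,"z":0,"ax":0,"ay":0,"az":0}]' >o && python3 g.py 12 8
```

```text
t: 17.35
eef_pos: [0.4534, -0.0237, 0.1293]
tool_rot: [-0.001, -0.109, 0.994, 0.0]
contact_force: [3.3, 0.4, -24.4]
gripper_width: 0.205
t 17.35 phi 0.2 r 73.8 Ft 0.4 Fr -3.3 Fz -24.4 w 0.205
t 17.60 phi 9.3 r 73.9 Ft 4.5 Fr -4.8 Fz -26.4 w 0.208
t 17.85 phi 29.3 r 74.2 Ft 4.3 Fr -2.6 Fz -23.1 w 0.205
t 18.10 phi 50.3 r 74.6 Ft 4.9 Fr -3.0 Fz -24.1 w 0.203
```

Winding freely at Ft≈4.5 N with a small outward bias. There's a vertical grip preload of -24 N, which I'll ease by lowering slightly while I continue.

```bash
python3 -m crank '[{"jaw":0,"x":-10.8,"y":7.5,"z":1.5,"ax":0,"ay":0,"az":0},{"jaw":0,"x":-11.9,"y":5.6,"z":1.5,"ax":0,"ay":0,"az":0}]' >o && python3 g.py 10 8 && python3 -m crank '[{"jaw":0,"x":-12.7,"y":3.4,"z":1.5,"ax":0,"ay":0,"az":0},{"jaw":0,"x":-13.1,"y":1.1,"z":1.5,"ax":0,"ay":0,"az":0}]' >o && python3 g.py 10 8 && python3 -m crank '[{"jaw":0,"x":-13.1,"y":-1.1,"z":0,"ax":0,"ay":0,"az":0},{"jaw":0,"x":-12.7,"y":-3.4,"z":0,"ax":0,"ay":0,"az":0}]' >o && python3 g.py 10 8 && python3 -m crank '[{"jaw":0,"x":-11.9,"y":-5.6,"z":0,"ax":0,"ay":0,"az":0},{"jaw":0,"x":-10.8,"y":-7.5,"z":0,"ax":0,"ay":0,"az":0}]' >o && python3 g.py 10 8 && python3 -m crank '[{"jaw":0,"x":-9.3,"y":-9.3,"z":0,"ax":0,"ay":0,"az":0},{"jaw":0,"x":-7.5,"y":-10.8,"z":0,"ax":0,"ay":0,"az":0}]' >o && python3 g.py 10 8 && python3 -m crank '[{"jaw":0,"x":-5.6,"y":-11.9,"z":0,"ax":0,"ay":0,"az":0},{"jaw":0,"x":-3.4,"y":-12.7,"z":0,"ax":0,"ay":0,"az":0}]' >o && python3 g.py 10 8 ; cat o
```

```text
t 18.35 phi 73.5 r 75.3 Ft 4.6 Fr 0.1 Fz 2.5 w 0.205
t 18.60 phi 96.0 r 76.2 Ft 5.0 Fr -4.9 Fz 20.1 w 0.206
t 18.85 phi 115.3 r 76.8 Ft 4.2 Fr -9.4 Fz 16.1 w 0.207
t: 18.85
eef_pos: [0.5425, 0.0669, 0.1283]
tool_rot: [0.004, -0.108, 0.994, 0.0]
contact_force: [-6.2, -8.3, 16.1]
gripper_width: 0.207
```

Free winding holds at about 4–5 N. The gate tripped on the radial pull (-9 N), so my hub estimate is about 3 mm off. I'll correct the circle centre and ease z, then go on.

```bash
sed -i 's/\[.5255,-.008\]/[.5246,-.0105]/' g.py; python3 -m crank '[{"jaw":0,"x":-10.7,"y":-7.2,"z":-1,"ax":0,"ay":0,"az":0},{"jaw":0,"x":-10.2,"y":-8.7,"z":-1,"ax":0,"ay":0,"az":0}]' >o && python3 g.py 10 8 && python3 -m crank '[{"jaw":0,"x":-9.3,"y":-9.3,"z":0,"ax":0,"ay":0,"az":0},{"jaw":0,"x":-7.5,"y":-10.8,"z":0,"ax":0,"ay":0,"az":0}]' >o && python3 g.py 10 8 && python3 -m crank '[{"jaw":0,"x":-5.6,"y":-11.9,"z":0,"ax":0,"ay":0,"az":0},{"jaw":0,"x":-3.4,"y":-12.7,"z":0,"ax":0,"ay":0,"az":0}]' >o && python3 g.py 10 8 ; cat o
```

```text
t 19.10 phi 132.8 r 79.2 Ft 3.8 Fr -0.3 Fz 2.1 w 0.208
t 19.35 phi 152.0 r 79.4 Ft 4.8 Fr -6.3 Fz 10.5 w 0.207
t 19.60 phi 170.7 r 78.9 Ft 5.3 Fr -11.1 Fz 14.0 w 0.205
t: 19.6
eef_pos: [0.5979, 0.0188, 0.1284]
tool_rot: [0.001, -0.109, 0.994, 0.001]
contact_force: [-12.3, 0.8, 14.0]
gripper_width: 0.205
```

```bash
python3 - <<'E'
import numpy as np
from scipy.optimize import least_squares as L
P=np.array([[.4534,-.0237],[.4545,.0134],[.4666,.0377],[.489,.0579],[.5169,.0677],[.5425,.0669],[.5646,.0579],[.585,.0411],[.5979,.0188]])
Fr=np.array([-3.3,-2.6,-3,.1,-4.9,-9.4,-.3,-6.3,-11.1])
for w in (0,1):
    f=lambda s:np.hypot(*(P-s[:2]).T)*1e3-(75+w*s[2]*-Fr)
    g=lambda s:np.hypot(*(P-s[:2]).T)*1e3-s[3]
    a=L(f,[.525,-.008,0.2,0],x_scale=[.01,.01,1,1]);print(a.x,a.fun.round(1))
b=L(g,[.525,-.008,0,75],x_scale=[.01,.01,1,10]);print(b.x,b.fun.round(1))
c=b.x[:2];o=np.array([.5255,-.008])
xt=np.array([-.976,-.216]);yt=np.array([-.216,.976]);print("centre shift in tool mm",((a.x[:2]-o)@xt*1e3,(a.x[:2]-o)@yt*1e3))
th=np.degrees(np.arctan2(*(P-a.x[:2]).T[::-1]));print((192.5-th).round(1))
E
```

```text
[ 0.52692223 -0.00665655  0.2         0.        ] [ 0.5  0.1 -0.1 -0.1  0.   0.2 -0.3  0.2  0.4]
[ 0.52684022 -0.00694592  0.05526444  0.        ] [ 0.1  0.  -0.2  0.1  0.  -0.   0.   0.1 -0. ]
[ 5.27050929e-01 -7.17127899e-03 -1.28867277e-02  7.54207938e+01] [ 0.1 -0.  -0.1 -0.   0.1  0.2 -0.3 -0.   0. ]
centre shift in tool mm (np.float64(-1.5357347846386802), np.float64(0.7392941594652205))
[359.6  28.2  49.   72.2  94.9 114.5 132.7 152.9 172.6]
```

The TCP track fits a 75 mm circle within 0.2 mm, centred at (0.5268, -0.0069), so the handle is rigidly on its stop. I've now wound about 173°. I'll ease the radial pull and continue in small gated steps from here.

```bash
sed -i 's/\[.5246,-.0105\]/[.5268,-.0069]/' g.py; python3 -m crank '[{"jaw":0,"x":0.5,"y":-6.5,"z":-0.7,"ax":0,"ay":0,"az":0},{"jaw":0,"x":1.1,"y":-6.5,"z":-0.7,"ax":0,"ay":0,"az":0}]' >o && python3 g.py 8.5 9 && python3 -m crank '[{"jaw":0,"x":0.8,"y":-6.5,"z":0,"ax":0,"ay":0,"az":0},{"jaw":0,"x":0.9,"y":-6.5,"z":0,"ax":0,"ay":0,"az":0}]' >o && python3 g.py 8.5 9 && python3 -m crank '[{"jaw":0,"x":1.1,"y":-4.8,"z":0,"ax":0,"ay":0,"az":0},{"jaw":0,"x":1.4,"y":-4.7,"z":0,"ax":0,"ay":0,"az":0}]' >o && python3 g.py 8.5 9 && python3 -m crank '[{"jaw":0,"x":1.7,"y":-4.6,"z":0,"ax":0,"ay":0,"az":0},{"jaw":0,"x":2,"y":-4.5,"z":0,"ax":0,"ay":0,"az":0}]' >o && python3 g.py 8.5 9; cat o
```

```text
t 19.85 phi 181.7 r 74.8 Ft 5.5 Fr 2.1 Fz -3.7 w 0.205
t 20.10 phi 192.6 r 74.8 Ft 4.6 Fr 2.0 Fz 2.8 w 0.209
t 20.35 phi 200.9 r 74.8 Ft 4.5 Fr 2.0 Fz 3.3 w 0.206
t 20.60 phi 208.8 r 74.9 Ft 4.6 Fr 1.5 Fz 6.1 w 0.206
t: 20.6
eef_pos: [0.5987, -0.0279, 0.1286]
tool_rot: [0.002, -0.108, 0.994, -0.0]
contact_force: [2.7, 4.0, 6.1]
gripper_width: 0.206
```

```bash
python3 -m crank '[{"jaw":0,"x":1.7,"y":-4.8,"z":-0.3,"ax":0,"ay":0,"az":0},{"jaw":0,"x":2.1,"y":-4.5,"z":-0.3,"ax":0,"ay":0,"az":0}]' >o && python3 g.py 8.5 9 && python3 -m crank '[{"jaw":0,"x":2.9,"y":-4,"z":0,"ax":0,"ay":0,"az":0},{"jaw":0,"x":3.1,"y":-3.8,"z":0,"ax":0,"ay":0,"az":0}]' >o && python3 g.py 8.5 9 && python3 -m crank '[{"jaw":0,"x":3.4,"y":-3.6,"z":0,"ax":0,"ay":0,"az":0},{"jaw":0,"x":3.6,"y":-3.4,"z":0,"ax":0,"ay":0,"az":0}]' >o && python3 g.py 8.5 9 && python3 -m crank '[{"jaw":0,"x":3.8,"y":-3.1,"z":0,"ax":0,"ay":0,"az":0},{"jaw":0,"x":4,"y":-2.9,"z":0,"ax":0,"ay":0,"az":0}]' >o && python3 g.py 8.5 9 && python3 -m crank '[{"jaw":0,"x":4.2,"y":-2.6,"z":0,"ax":0,"ay":0,"az":0},{"jaw":0,"x":4.4,"y":-2.3,"z":0,"ax":0,"ay":0,"az":0}]' >o && python3 g.py 8.5 9 && python3 -m crank '[{"jaw":0,"x":4.5,"y":-2,"z":0,"ax":0,"ay":0,"az":0},{"jaw":0,"x":4.6,"y":-1.7,"z":0,"ax":0,"ay":0,"az":0}]' >o && python3 g.py 8.5 9
```

```text
t 20.85 phi 216.5 r 75.0 Ft 4.2 Fr -3.0 Fz 5.5 w 0.207
t 21.10 phi 223.9 r 75.1 Ft 4.3 Fr -3.4 Fz 6.4 w 0.206
t 21.35 phi 231.3 r 75.2 Ft 4.4 Fr -4.8 Fz 6.9 w 0.204
t 21.60 phi 238.6 r 75.3 Ft 3.8 Fr -5.8 Fz 6.9 w 0.209
t 21.85 phi 245.9 r 75.4 Ft 4.0 Fr -7.0 Fz 7.5 w 0.204
t 22.10 phi 253.1 r 75.5 Ft 5.5 Fr -7.2 Fz 6.3 w 0.202
```

```bash
python3 -m crank '[{"jaw":0,"x":4.9,"y":-0.8,"z":-0.3,"ax":0,"ay":0,"az":0},{"jaw":0,"x":5,"y":-0.5,"z":-0.3,"ax":0,"ay":0,"az":0}]' >o && python3 g.py 8.5 9 && python3 -m crank '[{"jaw":0,"x":4.9,"y":-0.7,"z":0,"ax":0,"ay":0,"az":0},{"jaw":0,"x":4.9,"y":-0.4,"z":0,"ax":0,"ay":0,"az":0}]' >o && python3 g.py 8.5 9 && python3 -m crank '[{"jaw":0,"x":4.9,"y":-0.1,"z":0,"ax":0,"ay":0,"az":0},{"jaw":0,"x":4.9,"y":0.3,"z":0,"ax":0,"ay":0,"az":0}]' >o && python3 g.py 8.5 9 && python3 -m crank '[{"jaw":0,"x":4.9,"y":0.6,"z":0,"ax":0,"ay":0,"az":0},{"jaw":0,"x":4.9,"y":0.9,"z":0,"ax":0,"ay":0,"az":0}]' >o && python3 g.py 8.5 9 && python3 -m crank '[{"jaw":0,"x":4.8,"y":1.2,"z":0,"ax":0,"ay":0,"az":0},{"jaw":0,"x":4.7,"y":1.5,"z":0,"ax":0,"ay":0,"az":0}]' >o && python3 g.py 8.5 9 && python3 -m crank '[{"jaw":0,"x":4.6,"y":1.8,"z":0,"ax":0,"ay":0,"az":0},{"jaw":0,"x":4.5,"y":2.1,"z":0,"ax":0,"ay":0,"az":0}]' >o && python3 g.py 8.5 9
```

```text
t 22.35 phi 260.9 r 75.4 Ft 4.1 Fr -3.6 Fz 1.0 w 0.206
t 22.60 phi 268.3 r 75.5 Ft 4.7 Fr -6.0 Fz 1.2 w 0.206
t 22.85 phi 275.5 r 75.5 Ft 4.0 Fr -6.3 Fz 1.0 w 0.204
t 23.10 phi 282.9 r 75.6 Ft 3.9 Fr -7.3 Fz -0.8 w 0.202
t 23.35 phi 290.2 r 75.6 Ft 3.6 Fr -6.6 Fz -2.0 w 0.203
t 23.60 phi 297.4 r 75.6 Ft 4.7 Fr -8.6 Fz -2.5 w 0.205
```

```bash
python3 -m crank '[{"jaw":0,"x":4,"y":3,"z":0.2,"ax":0,"ay":0,"az":0},{"jaw":0,"x":3.8,"y":3.3,"z":0,"ax":0,"ay":0,"az":0}]' >o && python3 g.py 8.5 9 && python3 -m crank '[{"jaw":0,"x":3.9,"y":3,"z":0,"ax":0,"ay":0,"az":0},{"jaw":0,"x":3.7,"y":3.2,"z":0,"ax":0,"ay":0,"az":0}]' >o && python3 g.py 8.5 9 && python3 -m crank '[{"jaw":0,"x":3.5,"y":3.5,"z":0,"ax":0,"ay":0,"az":0},{"jaw":0,"x":3.3,"y":3.7,"z":0,"ax":0,"ay":0,"az":0}]' >o && python3 g.py 8.5 9 && python3 -m crank '[{"jaw":0,"x":3,"y":3.9,"z":0,"ax":0,"ay":0,"az":0},{"jaw":0,"x":2.8,"y":4.1,"z":0,"ax":0,"ay":0,"az":0}]' >o && python3 g.py 8.5 9 && python3 -m crank '[{"jaw":0,"x":2.5,"y":4.2,"z":0,"ax":0,"ay":0,"az":0},{"jaw":0,"x":2.2,"y":4.4,"z":0,"ax":0,"ay":0,"az":0}]' >o && python3 g.py 8.5 9 && python3 -m crank '[{"jaw":0,"x":1.9,"y":4.5,"z":0,"ax":0,"ay":0,"az":0},{"jaw":0,"x":1.6,"y":4.6,"z":0,"ax":0,"ay":0,"az":0}]' >o && python3 g.py 8.5 9
```

```text
t 23.85 phi 304.6 r 75.5 Ft 4.2 Fr -5.2 Fz -1.2 w 0.206
t 24.10 phi 311.9 r 75.5 Ft 4.8 Fr -5.7 Fz -2.6 w 0.208
t 24.35 phi 319.2 r 75.5 Ft 4.2 Fr -5.2 Fz -2.7 w 0.203
t 24.60 phi 326.5 r 75.4 Ft 3.9 Fr -5.4 Fz -3.4 w 0.204
t 24.85 phi 333.8 r 75.5 Ft 4.0 Fr -5.0 Fz -3.4 w 0.202
t 25.10 phi 341.0 r 75.4 Ft 3.8 Fr -5.0 Fz -3.5 w 0.204
```

```bash
python3 -m crank '[{"jaw":0,"x":1,"y":4.8,"z":0.2,"ax":0,"ay":0,"az":0},{"jaw":0,"x":0.8,"y":4.9,"z":0.1,"ax":0,"ay":0,"az":0}]' >o && python3 g.py 8.5 9 && python3 -m crank '[{"jaw":0,"x":0.7,"y":4.9,"z":0,"ax":0,"ay":0,"az":0},{"jaw":0,"x":0.4,"y":4.9,"z":0,"ax":0,"ay":0,"az":0}]' >o && python3 g.py 8.5 9 && python3 -m crank '[{"jaw":0,"x":0.1,"y":4.9,"z":0,"ax":0,"ay":0,"az":0},{"jaw":0,"x":-0.2,"y":4.9,"z":0,"ax":0,"ay":0,"az":0}]' >o && python3 g.py 8.5 9 && python3 -m crank '[{"jaw":0,"x":-0.5,"y":4.9,"z":0,"ax":0,"ay":0,"az":0},{"jaw":0,"x":-0.8,"y":4.9,"z":0,"ax":0,"ay":0,"az":0}]' >o && python3 g.py 8.5 9 && python3 -m crank '[{"jaw":0,"x":-1.1,"y":4.8,"z":0,"ax":0,"ay":0,"az":0},{"jaw":0,"x":-1.4,"y":4.7,"z":0,"ax":0,"ay":0,"az":0}]' >o && python3 g.py 8.5 9 && python3 -m crank '[{"jaw":0,"x":-1.7,"y":4.6,"z":0,"ax":0,"ay":0,"az":0},{"jaw":0,"x":-2,"y":4.5,"z":0,"ax":0,"ay":0,"az":0}]' >o && python3 g.py 8.5 9
```

```text
t 25.35 phi 348.4 r 75.3 Ft 3.8 Fr -1.5 Fz 3.1 w 0.206
t 25.60 phi 357.0 r 75.3 Ft 3.7 Fr -1.9 Fz 5.9 w 0.207
t 25.85 phi 4.0 r 75.3 Ft 8.5 Fr -2.5 Fz 3.9 w 0.207
t 26.10 phi 9.9 r 75.3 Ft 14.9 Fr -3.9 Fz 4.4 w 0.207
```

Ft rose from 3.7 to 8.5 to 14.9 N over the last two steps. That slope of about 0.83 N/mm matches the stop's 0.9 N/mm, so the upper stop was met at about one turn. Now I'll ease off the coupling without winding back, then release.

```bash
python3 -m crank '[{"jaw":0,"x":1,"y":-3.9,"z":0.1,"ax":0,"ay":0,"az":0},{"jaw":0,"x":0.6,"y":-4,"z":0.1,"ax":0,"ay":0,"az":0}]' >o && python3 g.py 20 9 && python3 -m crank '[{"jaw":0,"x":0.3,"y":-4,"z":0,"ax":0,"ay":0,"az":0},{"jaw":0,"x":0,"y":0,"z":0,"ax":0,"ay":0,"az":0}]' >o && python3 g.py 20 9
```

```text
t 26.35 phi 4.4 r 75.3 Ft 8.6 Fr -3.5 Fz 5.6 w 0.205
t 26.60 phi 2.1 r 75.3 Ft 5.5 Fr -1.6 Fz 6.3 w 0.204
```

```bash
python3 -m crank '[{"jaw":0,"x":-0.2,"y":-4,"z":0.3,"ax":0,"ay":0,"az":0},{"jaw":0,"x":0,"y":0,"z":0,"ax":0,"ay":0,"az":0}]' >o && python3 g.py 20 9; python3 -m crank '[{"jaw":45,"x":0,"y":0,"z":0,"ax":0,"ay":0,"az":0},{"jaw":45,"x":0,"y":0,"z":0,"ax":0,"ay":0,"az":0},{"jaw":45,"x":0,"y":0,"z":0,"ax":0,"ay":0,"az":0}]' && python3 -m crank '[{"jaw":45,"x":0,"y":0,"z":-20,"ax":0,"ay":0,"az":0},{"jaw":45,"x":0,"y":0,"z":-40,"ax":0,"ay":0,"az":0},{"jaw":45,"x":0,"y":0,"z":-40,"ax":0,"ay":0,"az":0},{"jaw":45,"x":0,"y":0,"z":-20,"ax":0,"ay":0,"az":0},{"jaw":45,"x":0,"y":0,"z":0,"ax":0,"ay":0,"az":0}]'
python3 - <<'E'
from h import *
to([.453,-.0235,.129])
p,d,W=cloud("side")
cv2.imwrite("pics/g9.png",cv2.resize(p[130:310,170:410,::-1],None,fx=3.3,fy=3.3,interpolation=cv2.INTER_CUBIC))
P=upright(p,d,W);k=np.polyfit(P[:,1],P[:,0],1)
Q=[np.array(proj("side",np.array([.453,-.0245,z]))) for z in(.146,.206)]
print(len(P),P[::6].round(4),"obs slope",k[0],"vert",(Q[1]-Q[0])[0]/(Q[1]-Q[0])[1])
print("z-slopes x,y",np.polyfit(P[:,3],P[:,4],1)[0],np.polyfit(P[:,3],P[:,5],1)[0])
# stage plate height before/after
f=np.load("side0.npz");S={"before":cloud("side",f["p"],f["d"])[2],"after":W}
s=np.array([.5268-.165*.2655,-.0069+.165*.964])
for n,w in S.items():
    m=(np.hypot(w[...,0]-s[0],w[...,1]-s[1])<.045)&(w[...,2]>.06)&(w[...,2]<.16)
    z=w[m][:,2];h,e=np.histogram(z,bins=50);print(n,m.sum(),np.median(z).round(4),e[h.argmax()].round(4))
E
```

```text
t 26.85 phi 359.7 r 75.3 Ft 4.2 Fr -0.4 Fz 10.8 w 0.206
t: 27.22
eef_pos: [0.4519, -0.0224, 0.1272]
tool_rot: [-0.001, -0.109, 0.994, 0.0]
contact_force: [-0.4, -0.1, 0.1]
gripper_width: 0.447
t: 27.85
eef_pos: [0.4536, -0.0224, 0.2487]
tool_rot: [0.001, -0.109, 0.994, 0.0]
contact_force: [-0.5, 0.2, -0.4]
gripper_width: 0.45
t 27.85 tcp [ 0.4536 -0.0224  0.2487] x_t [-0.976 -0.216 -0.003] z_t [ 0.002  0.001 -1.   ] F [-0.5  0.2 -0.4] w 0.45 shift mm [  1.1  -1.  119.7] q1,q7 [-0.43  0.05  0.36  2.02 -0.02  1.07  1.73]
36 [[ 2.460e+02  2.160e+02  6.000e+00  2.054e-01  4.556e-01 -3.460e-02]
 [ 2.455e+02  2.220e+02  1.400e+01  1.960e-01  4.532e-01 -3.500e-02]
 [ 2.465e+02  2.280e+02  1.400e+01  1.858e-01  4.536e-01 -3.490e-02]
 [ 2.475e+02  2.340e+02  1.400e+01  1.756e-01  4.539e-01 -3.490e-02]
 [ 2.480e+02  2.400e+02  1.300e+01  1.661e-01  4.536e-01 -3.620e-02]
 [ 2.490e+02  2.460e+02  1.300e+01  1.548e-01  4.539e-01 -3.520e-02]] obs slope 0.10772200772200818 vert 0.12664838854197488
z-slopes x,y 0.01545900403332336 0.008939389705290889
before 1451 0.091 0.0886
after 1318 0.1004 0.0976
```

View pics/g9.png

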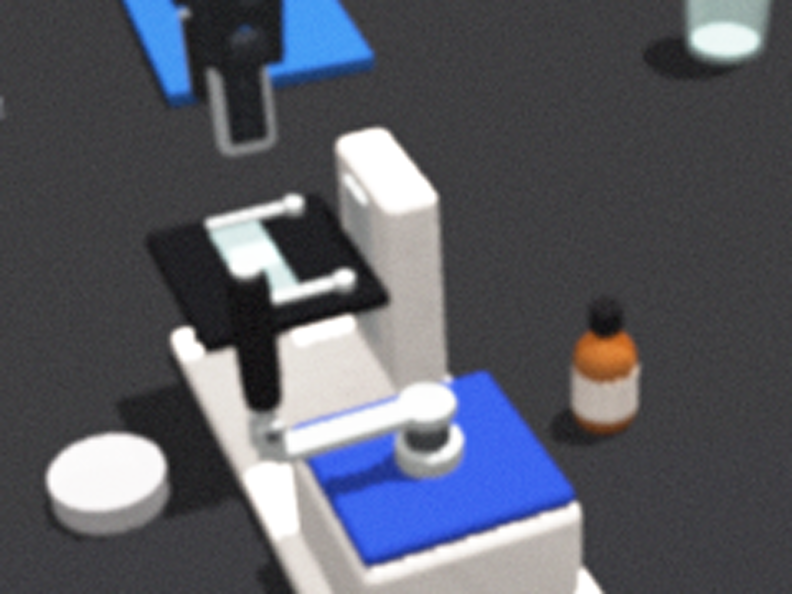

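The last view shows the handle upright, with its sleeve from (245,275) to (262,410), and the fingers well clear above. The stage is about 9 mm higher than at the start, and the dish and dropper are in place. Handing in.

```bash
python3 -c "
from station import ticket
print(ticket.hand_in())"
```

```text
the job is handed in; nothing more can be done
None
```

The crank handle is standing upright against its stop, and I wound the crank clockwise about one turn until it met the stage's upper stop. I handed the job in at about 28 s of the 72 s allowed.

**Lifting:** I pinched the handle and swung it up on its hinge. I then pressed it outward with the shut fingers until the force jumped from 3.5 to 9.6 N over 0.4 mm.

**Winding:** Free winding took about 4–5 N. Near one turn the force rose to 8.5 and then 14.9 N, at about 0.83 N/mm, which matches the stop. That is a coupling twist of about 0.22, below the 0.35 overload. I eased back to about 4 N and let go.

**Last checks:**
- **Handle:** it measures within about 1° of vertical.
- **Stage:** it is about 9.2 mm higher than at the start.
- **Robot:** it reads no contact and is well clear above.
- **Bystanders:** the dish and dropper looked undisturbed in the last picture. The slide box was outside that view, so I did not re-check it, but the tool never went near it.

**What disagreed or went wrong:**
- The real fingertips sat about 27 mm higher than the reported tool position, so the first grasp closed on nothing and was redone lower.
- The first 25 N grip slipped near upright, so I regripped harder.
- My first hub estimate was about 2 mm off, and my first correction to it went the wrong way. This pulled the handle outward, against its stop, by up to 11 N.
- The last gate let a reading of 8.5 N through at its limit, so the crank took one more 6° step than needed before stopping.

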